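# Sort out the case with the stiff hinge

### The job

Lift the lid of each of the two small steel cases by its tab to find which one has the stiff hinge: a good lid swings freely and drops by itself when let go, the stiff one stays wherever it is left. Leave the good case upright where it stands with its lid thrown right back, and set the stiff one, shut again and right way up, down gently in the middle of the cardboard reject tray. Do not knock the tape roll, jar, carton or screwdriver about.

Things in the scene. Friction and masses are not known exactly. Their poses are not given: they have to be found in the camera images.
- case_a: Loose grey steel case, 90 (x) by 60 (y) by 38 mm high plus a 4 mm flat lid; 0.53 to 0.68 kg in all. The two look alike; exactly one is stiff, which one cannot be seen. Origin: centre of underside, z up; -x is the front with the tab, roughly towards the robot. Hinge line along y at x = +45, z = 38; its 8 mm barrel stands 6 mm out behind. Can be gripped across the 60 mm width.
- lid_a (a joint): Lid angle of case_a, rad: 0 shut, grows as the front rises, 1.57 upright, stop at 1.95. Lid 0.08 kg. A good lid has hardly any friction: let go below 1.5 it falls shut, beyond 1.65 it falls back to the stop. The stiff one needs 0.075 N m more (about 0.7 N at the tab) and stays where it is let go.
- tab_a (a point): Grip point on the steel lifting tab of case_a: a flat bar in the lid's plane, 18 mm wide (along y), 6 thick, 32 long, out from the middle of the lid's front edge. The point is 22 out from that edge: shut, at x = -67, y = 0, z = 41 of the case, 112 from the hinge line. Pinched across its 18 mm width it can turn between the fingers as the lid swings.
- case_b: Loose grey steel case, 90 (x) by 60 (y) by 38 mm high plus a 4 mm flat lid; 0.53 to 0.68 kg in all. The two look alike; exactly one is stiff, which one cannot be seen. Origin: centre of underside, z up; -x is the front with the tab, roughly towards the robot. Hinge line along y at x = +45, z = 38; its 8 mm barrel stands 6 mm out behind. Can be gripped across the 60 mm width.
- lid_b (a joint): Lid angle of case_b, rad: 0 shut, grows as the front rises, 1.57 upright, stop at 1.95. Lid 0.08 kg. A good lid has hardly any friction: let go below 1.5 it falls shut, beyond 1.65 it falls back to the stop. The stiff one needs 0.075 N m more (about 0.7 N at the tab) and stays where it is let go.
- tab_b (a point): Grip point on the steel lifting tab of case_b: a flat bar in the lid's plane, 18 mm wide (along y), 6 thick, 32 long, out from the middle of the lid's front edge. The point is 22 out from that edge: shut, at x = -67, y = 0, z = 41 of the case, 112 from the hinge line. Pinched across its 18 mm width it can turn between the fingers as the lid swings.
- tray: Cardboard reject tray, fixed to the table: shallow open box 200 (its x) by 160 (its y) by 25 high, walls and floor 4 mm. Origin: centre of its underside; inside floor 4 above it; x along its long side.
- tape: Bystander: roll of clear tape, 90 mm diameter, 48 high, standing flat. Origin: centre of its underside.
- jar: Bystander: closed jar, 64 mm diameter, 85 high. Origin: centre of its underside.
- carton: Bystander: closed cardboard carton 70 by 100 by 60 high. Origin: centre of its underside.
- driver: Bystander: screwdriver lying flat, about 200 mm long along its x, tip to +x. Origin: underside, near the middle.

How it is judged (in metres and radians):
On the way:
1. the lid of the stiff case has been raised by at least 0.25 rad (value of joint lid_b above 0.25 rad), for 0.1 s.
At the end, for the whole second after the job is handed in: Good case upright (0.1 rad), within 50 mm of its start, lid beyond 1.75 rad; stiff case upright (0.08 rad), at rest, flat on the tray floor (underside within 5 mm), centre within 60 mm of the tray centre along each tray axis, lid within 0.12 rad of shut (value of joint lid_a above 1.75 rad and distance of case_a from where it was at the start of the episode below 0.05 m and angle between case_a's own z axis and vertical below 0.1 rad and linear speed of each of case_a, case_b below 0.02 m/s and x of case_b in the frame of tray between -0.06 and 0.06 m and y of case_b in the frame of tray between -0.06 and 0.06 m and z of case_b in the frame of tray between 0 and 0.009 m and angle between case_b's own z axis and vertical below 0.08 rad and value of joint lid_b below 0.12 rad); the robot touches nothing.
It fails at once if a bystander (tape roll, jar, carton, screwdriver) is moved more than 30 mm or tipped over (distance of any of tape, jar, carton, driver from where it was at the start of the episode above 0.03 m or angle between any of tape, jar, carton's own z axis and vertical above 0.5 rad).
It fails at once if the stiff case is dropped or slammed into the tray (faster than 0.6 m/s within about 25 mm of the tray's floor) (horizontal distance between case_b and tray below 0.12 m and z of case_b in the frame of tray below 0.03 m and linear speed of case_b above 0.6 m/s).
It also fails if it takes over 72 s, if anything falls off the work surface, if the arm or the gripper's body presses on something with over 40 N, if the wrist force passes 120 N, or if a joint passes its speed limit or range.

### The arm

A 7-joint arm with a two-finger parallel gripper is mounted at the origin on the work surface. World frame = base frame: x ahead of the robot, y to its left, z up, the work surface at z = 0. Lengths are in mm, angles in rad, forces in N, time in s.
With the tool pointing down it reaches from about 400 to 850 mm from the base axis. Payload 4.4 kg.
Tool frame: the origin (TCP) lies at the very end of the fingers, on their centre line; the grasp point (between the pads) lies 19 mm behind it; y points along the fingers, z is the direction in which the jaws open and shut, and the axes are right-handed (so a half turn about y gives the same grasp; the last joint's range is limited). The gripper opens to 94 mm and grips with 3 to 60 N. Pads are 16 mm wide; open, the fingers measure 119 mm over their backs; the gripper's body (75 mm by 177 mm) begins 78 mm behind the grasp point.
Start: joints at [1.218, 0.628, 0.038, 1.517, -0.027, 0.996, -0.02], TCP at [183.903, -623.456, 205.478] pointing down, gripper open.
Joint ranges: [-3.06, 3.06], [-0.37, 2.12], [-1.25, 1.32], [0.18, 2.47], [-1.1, 4.24], [0.23, 1.98], [-2.94, 2.94]. Speed limits (rad/s): [2.57, 2.57, 3.14, 3.14, 3.14, 3.14, 3.14].

### API

Orientations are given as a unit quaternion [w, x, y, z].
In Python, from station import observe, read_camera, camera_info, close_job gives the robot as it stands.
- The arm moves only by the tool drive_tool, never from a script. Its argument "commands" is a list that holds one entry, the list of rows, each a list of 7 numbers: the shift along the tool's x, y, z in mm, then the turn, a rotation vector about the tool's x, y, z in degrees, then the closure, from -1 (fully open) to 1 (shut), so that 0 is half open. A call has 1 to 12 rows; each row is the pose to reach, as a shift and turn from the pose commanded when the call began, along the tool's axes at that moment; what a row does not reach only later rows make up. A row lasts 1/8 s, in which the tool goes at most 62.5 mm and 10.7 degrees, less where a joint would pass 70% of its speed; a pose out of reach is approached as far as the arm can. A call with a gripper value outside its range is refused whole. The fingers move at their own pace and stop on an object; the grip force is fixed at half the most. Time passes only in rows, so rows that repeat a pose let the fingers close. It gives the time, the measured TCP pose, the force and the opening at its end, in the units of the state.
- observe(): the state, without advancing time (a new reading comes with each control period).
- read_camera(name): name is "side" or "top" or "wrist"; returns the picture (400x640x3 uint8, blue, green, red); there is no depth.
- camera_info(name): a dict with "mtx" (3x3 intrinsics, pixels), "extrinsics" (4x4, takes a point from world to camera coordinates). Camera axes: x right, y down, z forward; pixel columns grow to the right and rows downward; lengths in mm; the calibration is good to about 2 mm. A picture is of the moment at which its call begins: read the wrist's pose just before it. camera_info takes no time and is no camera call; for the wrist camera it gives the pose at the moment of the call.
- close_job(): hands the job in, once; it reports no verdict.
The state is a dict: "clock": time; "joints": joint angles; "qd": joint speeds; "tau": joint torques, N m; "eef_pos": TCP position; "tcp_rot": TCP orientation; "ft_force": force on the tool from outside, world axes, zero at the start; "torque": the same for the moment, N m; "width": opening from 0.0 (shut) to 1.0 (fully open).
Only numpy, scipy, OpenCV 4.12 (cv2) and the standard library are available. Lean on these libraries where they do the work, as an engineer would, in place of code of your own. Each camera call takes 0.05 s, during which the arm holds its last target.

## Working session

There is one attempt and no reset: what is moved stays moved. The work goes in short steps, Python scripts to look and compute and a tool call to move; the robot and the scene stay as the last step left them, time stands still between calls to the robot, and variables do not carry over. Pictures are saved under pics/ and viewed, and the job is handed in when it is done.

Besides the shell and the picture viewer there is one more tool, called after "Request:" in YAML: its name, and indented under it one key for each argument. drive_tool: Moves the arm, as the interface text tells. Its arguments: {"type":"object","properties":{"commands":{"type":"array"}},"required":["commands"]}

```bash
ls; mkdir -p pics; python3 - <<'E'
from station import *
import cv2
print(observe())
for n in("top","side","wrist"):
    i=camera_info(n);print(n,i)
    cv2.imwrite(f"pics/{n}0.png",read_camera(n))
E
```

```text
pics
{'clock': 0.0, 'joints': array([ 1.21818299,  0.62934608,  0.03847772,  1.51831041, -0.02701871,
        0.99628932, -0.02000302]), 'qd': array([ 0.00155082,  0.00095296, -0.00141769,  0.00052693,  0.00142295,
        0.00099006,  0.00054449]), 'tau': array([-1.54634859e-04, -5.49713159e+01,  1.14350371e+00, -1.86621952e+01,
       -5.21869480e-02,  2.38039641e-02,  1.92357161e-04]), 'eef_pos': array([ 183.71663723, -622.83251376,  204.57321619]), 'tcp_rot': array([ 0.10093973, -0.10114484,  0.70049033, -0.69920969]), 'ft_force': array([-0.45939405,  0.45398979,  0.08183925]), 'torque': array([ 0.03291276, -0.00567729, -0.01376667]), 'width': 1.0014572178439916}
top {'mtx': array([[466.10913968,   0.        , 318.87162252],
       [  0.        , 466.10913968, 197.16811967],
       [  0.        ,   0.        ,   1.        ]]), 'extrinsics': array([[ 1.16849074e-02, -9.99918529e-01, -5.13800915e-03,
        -1.18960712e+01],
       [-9.88123512e-01, -1.07594308e-02, -1.53284570e-01,
         6.14367957e+02],
       [ 1.53216800e-01,  6.86810366e-03, -9.88168731e-01,
         1.119
[... 447 characters left out ...]
2],
       [ 4.69176138e-01, -6.57635538e-01, -5.89397362e-01,
         5.14131627e+02],
       [ 0.00000000e+00,  0.00000000e+00,  0.00000000e+00,
         1.00000000e+00]])}
wrist {'mtx': array([[343.09343135,   0.        , 316.00557611],
       [  0.        , 343.09343135, 200.02806935],
       [  0.        ,   0.        ,   1.        ]]), 'extrinsics': array([[ 2.83042252e-01, -9.59106821e-01, -1.09034004e-03,
        -6.49949167e+02],
       [-9.22724552e-01, -2.72615266e-01,  2.72507463e-01,
        -2.82759431e+01],
       [-2.61661009e-01, -7.61250424e-02, -9.62153051e-01,
         3.92166381e+02],
       [ 0.00000000e+00,  0.00000000e+00,  0.00000000e+00,
         1.00000000e+00]])}
```

View pics/top0.png

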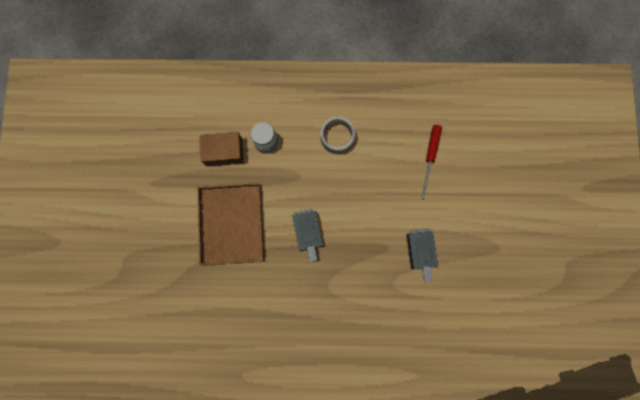

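View pics/side0.png

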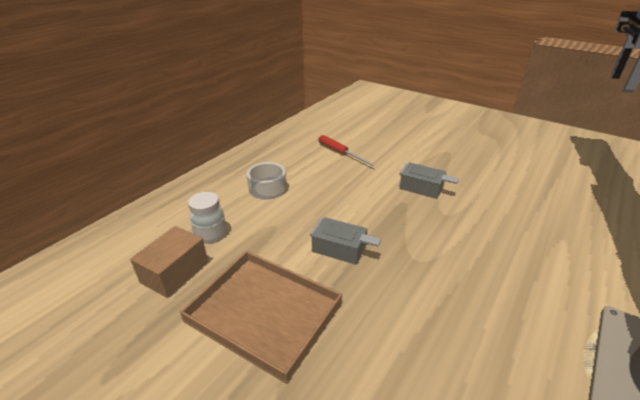

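```bash
cat > h.py <<'E'
import numpy as np, cv2
from station import *
from scipy.spatial.transform import Rotation as R
def ray(info,px):
    K,E=info["mtx"],info["extrinsics"];Rm,t=E[:3,:3],E[:3,3]
    c=-Rm.T@t; d=Rm.T@np.linalg.inv(K)@np.array([px[0],px[1],1.]); return c,d
def onz(info,px,z):
    c,d=ray(info,px); return c+d*(z-c[2])/d[2]
def proj(info,p):
    q=info["extrinsics"]@np.append(p,1); q=info["mtx"]@q[:3]; return q[:2]/q[2]
def pose():
    s=observe(); q=s["tcp_rot"]; return s["eef_pos"],R.from_quat([q[1],q[2],q[3],q[0]]),s
E
python3 - <<'E'
from h import *
p,r,s=pose();print(r.as_matrix().round(3))
im=cv2.imread("pics/top0.png");i=camera_info("top")
hsv=cv2.cvtColor(im,cv2.COLOR_BGR2HSV)
m=(hsv[...,1]<70).astype(np.uint8);m[:70]=0;m[340:]=0
n,l,st,c=cv2.connectedComponentsWithStats(m)
for k in range(1,n):
    if st[k,4]>30: print(k,st[k],c[k])
for (a,b) in ((280,195),(395,215)):
    w=im[b:b+85,a:a+60]
    cv2.imwrite(f"pics/c{a}.png",cv2.resize(w,None,fx=7,fy=7,interpolation=cv2.INTER_CUBIC))
E
```

```text
[[-0.959 -0.     0.283]
 [-0.283  0.001 -0.959]
 [-0.    -1.    -0.001]]
1 [  0  70   8  63 287] [ 2.32055749 92.19860627]
2 [632  70   8  76 329] [636.79027356  96.59270517]
3 [320 116  36  37 545] [337.35779817 133.56697248]
4 [251 122  27  31 635] [263.73070866 136.86929134]
5 [421 162  11  37  96] [425.86458333 179.9375    ]
6 [ 292  209   31   53 1052] [307.45912548 231.97528517]
7 [ 407  229   31   53 1107] [422.53568202 251.366757  ]
```

View pics/c280.png

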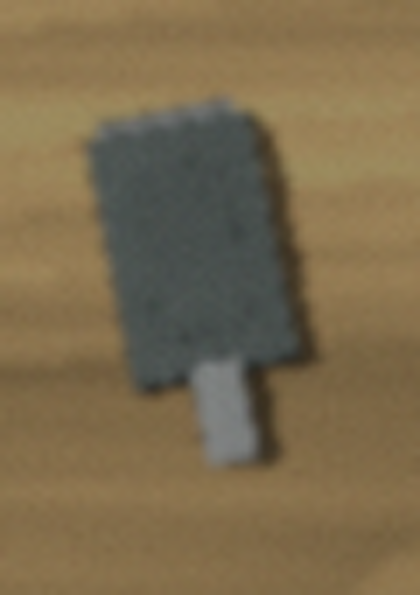

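View pics/c395.png

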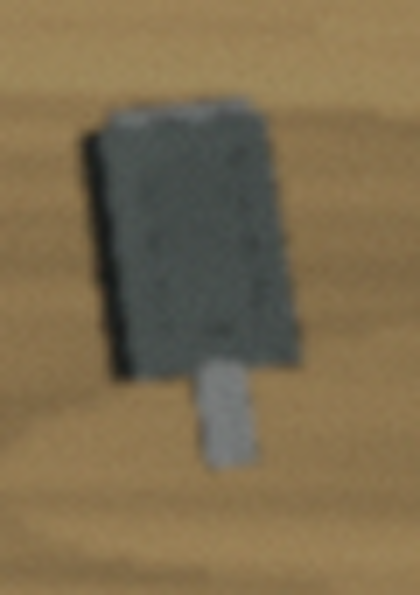

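```bash
python3 - <<'E'
from h import *
i=camera_info("top")
D={"L":((280,195),[(97,138),(255,112),(298,357),(140,388)],(236,464),(218,362)),
"R":((395,215),[(103,125),(265,112),(300,365),(135,378)],(231,464),(222,362))}
f=lambda o,p,z:onz(i,((p[0]+.5)/7-.5+o[0],(p[1]+.5)/7-.5+o[1]),z)
for k,(o,c,t,r) in D.items():
    P=[f(o,q,42) for q in c]; T=f(o,t,42);Rr=f(o,r,42)
    print(k,[np.linalg.norm(P[j]-P[(j+1)%4]).round(1) for j in range(4)],"ctr",np.mean(P,0).round(1),"tip",T.round(1),"root",Rr.round(1))
    B=(P[0]+P[1])/2;F=(P[2]+P[3])/2
    d=B-F;print("yaw",np.degrees(np.arctan2(d[1],d[0])), "side yaws",[np.degrees(np.arctan2(*(P[a]-P[b])[[1,0]])).round(1) for a,b in((0,3),(1,2))]); C=(B+F)/2; u=d/np.linalg.norm(d)
    d2=B-T;print("yaw2",np.degrees(np.arctan2(d2[1],d2[0])),"tip dist",np.linalg.norm(T-C), "tabpt",(C-67*u).round(1))
tr=[onz(i,q,25) for q in ((198,187),(262,184),(264,263),(201,265))];print("tray",np.round(tr,1),np.mean(tr,0).round(1))
for n,q,z in(("jar",(263,134),85),("tape",(338,134),48),("carton",(220,147),60),("tip",(423,199),10),("handle",(436,126),20)):print(n,onz(i,q,z).round())
j=camera_info("side")
for q,z in (((312,236),42),((380,240),42),((400,176),42),((458,181),42)): print(onz(j,q,z).round(1))
E
```

```text
L [np.float64(57.2), np.float64(88.6), np.float64(56.8), np.float64(90.2)] ctr [532.3  21.7  42. ] tip [456.5   7.   42. ] root [492.1  13.8  42. ]
yaw 10.72123728379928 side yaws [np.float64(10.8), np.float64(10.6)]
yaw2 10.892104114864871 tip dist 77.30635362917039 tabpt [466.5   9.3  42. ]
R [np.float64(57.7), np.float64(89.2), np.float64(58.1), np.float64(89.1)] ctr [ 487.5 -264.1   42. ] tip [ 411.3 -272.9   42. ] root [ 446.5 -270.6   42. ]
yaw 6.305618052419178 side yaws [np.float64(6.2), np.float64(6.4)]
yaw2 6.508447883239385 tip dist 76.70736833247344 tabpt [ 420.9 -271.4   42. ]
tray [[640.9 305.3  25. ]
 [650.5 141.4  25. ]
 [450.  130.3  25. ]
 [443.3 287.6  25. ]] [546.2 216.2  25. ]
jar [765. 135.  85.]
tape [778. -52.  48.]
carton [738. 246.  60.]
tip [ 618. -273.   10.]
handle [ 811. -310.   20.]
[565.4  65.1  42. ]
[457.6   2.9  42. ]
[ 523.7 -216.1   42. ]
[ 408.8 -271.1   42. ]
```

```bash
cat >> h.py <<'E'
def Rt(yaw,tilt=0):
    # tool: y down, x = -case x, z = -case y ; tilt (deg) turns fingers with lid (about -case y)
    w=np.radians(yaw); cx=np.array([np.cos(w),np.sin(w),0]);cy=np.array([-np.sin(w),np.cos(w),0])
    M=np.column_stack([-cx,[0,0,-1],-cy]); 
    return R.from_rotvec(-cy*np.radians(tilt))*R.from_matrix(M)
def delta(tp,tr,p=None,r=None):
    if p is None: p,r,_=pose()
    return np.append(r.inv().apply(np.array(tp)-p),np.degrees((r.inv()*tr).as_rotvec())).round(1)
E
python3 -c "
from h import *
print(delta([421,-271.4,110],Rt(6.4)))"
```

```text
[-3.27e+02  9.52e+01 -2.70e+02  1.00e-01  1.00e+01  0.00e+00]
```

Request:
drive_tool:
  commands:
    - [[-40,12,-33,0,2,0,0],[-95,28,-78,0,4,0,0],[-150,44,-124,0,6,0,0],[-205,60,-169,0,8,0,0],[-250,73,-207,0,10,0,0],[-290,85,-240,0,10,0,0],[-315,92,-260,0,10,0,0],[-327,95,-270,0,10,0,0],[-327,95,-270,0,10,0,0],[-327,95,-270,0,10,0,0]]

```text
clock: 1.4
eef_pos: [420.2, -274.0, 110.8]
tcp_rot: [-0.039, 0.039, -0.706, 0.707]
ft_force: [-0.3, 0.6, 0.1]
width: 0.501
```

```bash
python3 - <<'E'
from h import *
cv2.imwrite("pics/w1.png",read_camera("wrist"))
i=camera_info("wrist")
for q in ([421,-271.4,44],[411.3,-272.9,44]): print(proj(i,q))
print(delta([421,-271.4,22],Rt(6.4)))
E
```

```text
[311.48767009 211.44471667]
[312.10539288 223.7171911 ]
[-1.2 88.8 -2.7 -0.1 -0.2  0. ]
```

View pics/w1.png

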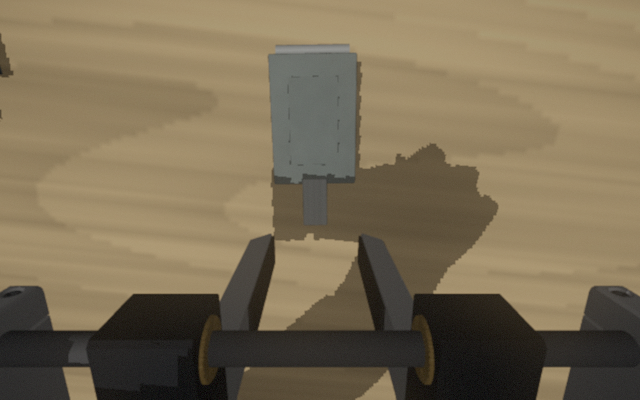

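Request:
drive_tool:
  commands:
    - [[0,30,-2,0,0,0,0],[1,60,-3,0,0,0,0],[1,80,-3,0,0,0,0],[1,88,-3,0,0,0,0],[1,88,-3,0,0,0,0],[1,88,-3,0,0,0,1],[1,88,-3,0,0,0,1],[1,88,-3,0,0,0,1],[1,88,-3,0,0,0,1],[1,88,-3,0,0,0,1]]

```text
clock: 2.7
eef_pos: [420.3, -270.0, 22.9]
tcp_rot: [-0.04, 0.039, -0.706, 0.706]
ft_force: [-1.6, -1.8, 4.8]
width: 0.185
```

Request:
drive_tool:
  commands:
    - [[-0.5,-7,0,0,0,0,1],[-1.2,-14,0,0,0,0,1],[-2.5,-21,0,0,0,0,1],[-4.2,-27.6,0,0,0,0,1],[-6.3,-34.3,0,0,0,0,1],[-8.9,-40.8,0,0,0,0,1],[-11.8,-47.1,0,0,0,0,1],[-15,-53.3,0,0,0,0,1],[-15,-53.3,0,0,0,0,1],[-15,-53.3,0,0,0,0,1]]

```text
clock: 3.95
eef_pos: [434.9, -267.2, 75.8]
tcp_rot: [0.04, -0.04, 0.706, -0.706]
ft_force: [0.4, -0.2, -1.1]
width: 0.186
```

```bash
python3 - <<'E'
from h import *
cv2.imwrite("pics/s2.png",cv2.resize(read_camera("side")[100:260,340:560],None,fx=3,fy=3))
E
```

```text
(no output)
```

View pics/s2.png

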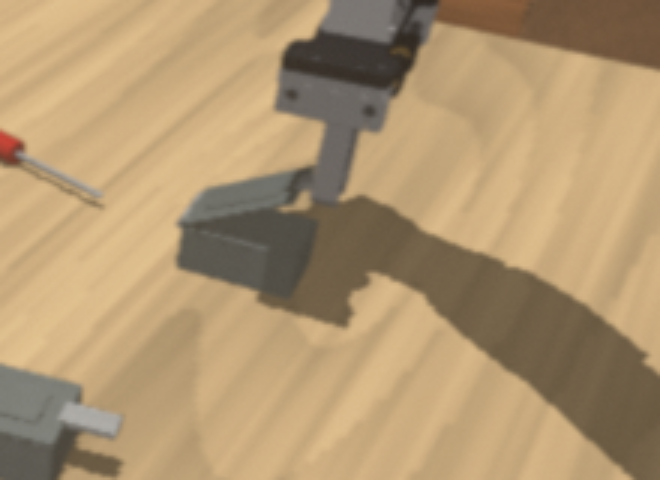

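The lid of the right case is held open at about 0.5 rad, with the tab in the fingers. Next I release it to see whether it drops.

Request:
drive_tool:
  commands:
    - [[0,0,0,0,0,0,0.3],[0,0,0,0,0,0,0.3],[0,0,0,0,0,0,0.3],[0,0,0,0,0,0,0.3],[0,0,0,0,0,0,0.3]]

```text
clock: 4.62
eef_pos: [434.7, -267.4, 75.8]
tcp_rot: [0.04, -0.04, 0.706, -0.706]
ft_force: [-0.0, -0.9, 0.4]
width: 0.348
```

```bash
python3 - <<'E'
from h import *
cv2.imwrite("pics/s3.png",cv2.resize(read_camera("side")[100:260,340:560],None,fx=3,fy=3))
E
```

```text
(no output)
```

View pics/s3.png

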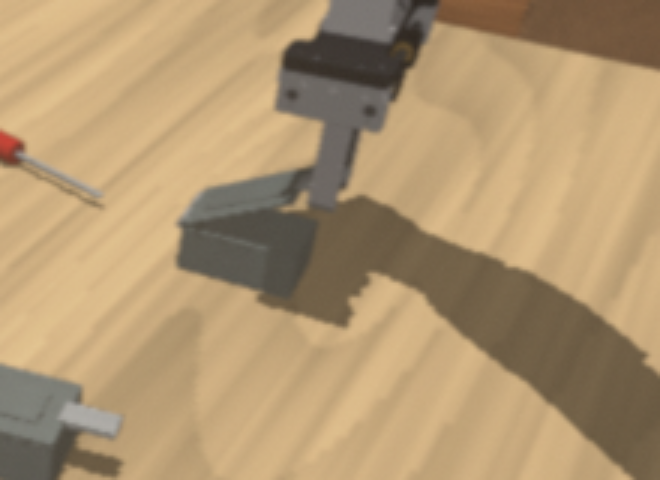

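The lid stayed up with the fingers open, so the right-hand case is the stiff one. I'll grip the tab again and lower the lid shut.

Request:
drive_tool:
  commands:
    - [[0,0,0,0,0,0,1],[0,0,0,0,0,0,1],[0,0,0,0,0,0,1],[3.2,6.2,0,0,0,0,1],[6.1,12.5,0,0,0,0,1],[8.7,19,0,0,0,0,1],[10.8,25.7,0,0,0,0,1],[12.5,32.3,0,0,0,0,1],[13.8,39.3,0,0,0,0,1],[14.5,46.3,0,0,0,0,1],[15,53.5,0,0,0,0,1],[15,54,0,0,0,0,1]]

```text
clock: 6.18
eef_pos: [419.9, -269.1, 22.1]
tcp_rot: [0.04, -0.04, 0.706, -0.706]
ft_force: [-2.4, 2.0, 14.5]
width: 0.182
```

Request:
drive_tool:
  commands:
    - [[0,0,0,0,0,0,1],[0,0,0,0,0,0,0.2],[0,0,0,0,0,0,0],[0,0,0,0,0,0,0],[4,-20,0,0,0,0,-0.5],[4,-50,0,0,0,0,-1],[4,-85,0,0,0,0,-1],[4,-100,0,0,0,0,-1],[4,-100,0,0,0,0,-1]]

```text
clock: 7.3
eef_pos: [416.4, -269.8, 122.2]
tcp_rot: [-0.04, 0.039, -0.706, 0.706]
ft_force: [0.1, 0.2, -1.0]
width: 0.985
```

```bash
python3 - <<'E'
from h import *
cv2.imwrite("pics/w4.png",read_camera("wrist"))
i=camera_info("wrist")
cv2.imwrite("pics/s4.png",cv2.resize(read_camera("side")[100:260,340:560],None,fx=3,fy=3))
for q in ([411.3,-272.9,44],[487.5,-264,42]): print(proj(i,q))
E
```

```text
[318.85434126 214.56016783]
[318.68034997 114.17141443]
```

View pics/w4.png

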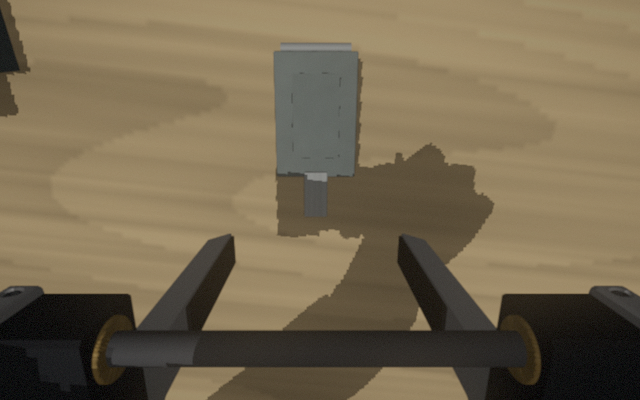

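View pics/s4.png

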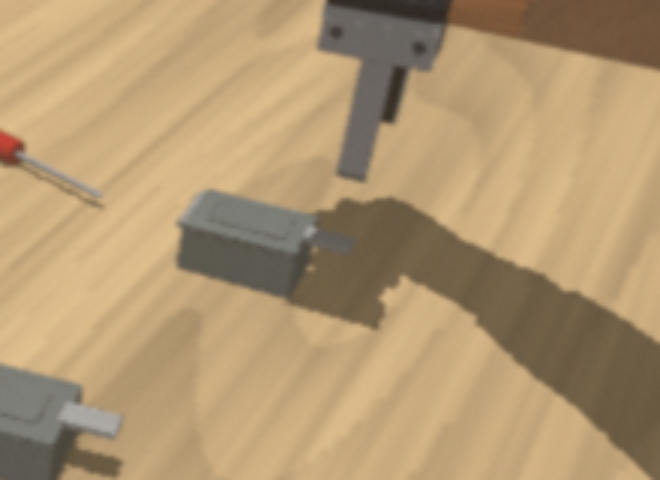

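```bash
python3 - <<'E'
from h import *
i=camera_info("wrist")
print(onz(i,(315.5,113.5),42),onz(i,(315.5,216),44))
print(delta([487.5,-263,100],Rt(6.4)),delta([487.5,-263,8],Rt(6.4)))
E
```

```text
[ 487.23401674 -261.33932793   42.        ] [ 409.48588295 -270.09905715   44.        ]
[-72.4  20.8   2.    0.1   0.    0.1] [-7.250e+01  1.128e+02  2.100e+00  1.000e-01  0.000e+00  1.000e-01]
```

Request:
drive_tool:
  commands:
    - [[-25,0,0,0,0,0,-1],[-60,10,1,0,0,0,-1],[-72,25,1,0,0,0,-1],[-72.5,55,1,0,0,0,-1],[-72.5,85,1,0,0,0,-1],[-72.5,105,1,0,0,0,-1],[-72.5,112.5,1,0,0,0,-1],[-72.5,112.5,1,0,0,0,-1]]

```text
clock: 8.4
eef_pos: [486.9, -262.3, 8.4]
tcp_rot: [0.039, -0.04, 0.706, -0.706]
ft_force: [-0.6, -0.2, 0.6]
width: 0.998
```

Request:
drive_tool:
  commands:
    - [[0,0,0,0,0,0,0],[0,0,0,0,0,0,0.5],[0,0,0,0,0,0,1],[0,0,0,0,0,0,1],[0,0,0,0,0,0,1],[0,-5,0,0,0,0,1],[0,-20,0,0,0,0,1],[0,-40,0,0,0,0,1],[0,-60,0,0,0,0,1],[0,-80,0,0,0,0,1],[0,-90,0,0,0,0,1],[0,-90,0,0,0,0,1]]

```text
clock: 9.9
eef_pos: [488.3, -262.7, 100.0]
tcp_rot: [-0.04, 0.039, -0.706, 0.706]
ft_force: [0.4, -0.4, -6.3]
width: 0.637
```

```bash
python3 - <<'E'
from h import *
cv2.imwrite("pics/s5.png",read_camera("side"))
print(delta([546,216.5,100],Rt(4)))
E
```

```text
[-111.4   -0.7 -469.3    0.     2.4    0. ]
```

View pics/s5.png

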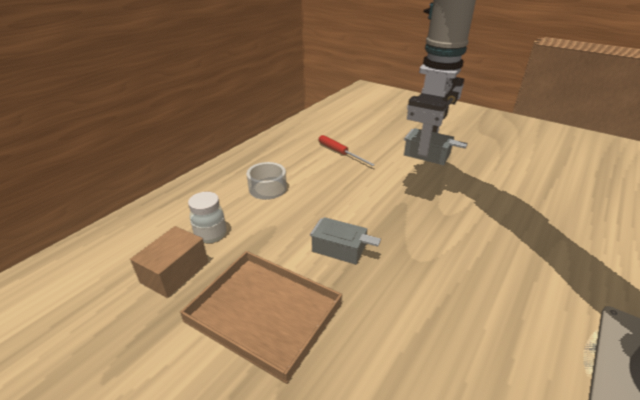

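Request:
drive_tool:
  commands:
    - [[-4,-3,-15,0,0,0,1],[-12,-6,-50,0,0,0,1],[-23,-8,-95,0,0,0,1],[-34,-8,-142,0,0,0,1],[-45,-8,-190,0,0,0,1],[-57,-8,-240,0,1,0,1],[-69,-8,-290,0,2,0,1],[-80,-8,-337,0,2.4,0,1],[-91,-6,-382,0,2.4,0,1],[-101,-3,-425,0,2.4,0,1],[-108,0,-455,0,2.4,0,1],[-111,0,-468,0,2.4,0,1]]

```text
clock: 11.45
eef_pos: [544.1, 218.6, 98.3]
tcp_rot: [0.026, -0.027, 0.707, -0.706]
ft_force: [0.3, -0.8, -6.3]
width: 0.636
```

Request:
drive_tool:
  commands:
    - [[0,0,-1,0,0,0,1],[0,0,-1,0,0,0,1]]

```text
clock: 11.7
eef_pos: [545.6, 213.9, 99.2]
tcp_rot: [-0.024, 0.024, -0.706, 0.707]
ft_force: [0.5, -0.7, -6.6]
width: 0.636
```

```bash
python3 - <<'E'
from h import *
cv2.imwrite("pics/t6.png",cv2.resize(read_camera("top")[160:310,150:350],None,fx=4,fy=4))
cv2.imwrite("pics/s6.png",read_camera("side")); print(pose()[0],pose()[2]["width"],pose()[2]["ft_force"])
E
```

```text
[545.97475414 213.9361151   99.41810284] 0.639271493314542 [ 0.53719446 -0.03086132 -7.198406  ]
```

View pics/s6.png

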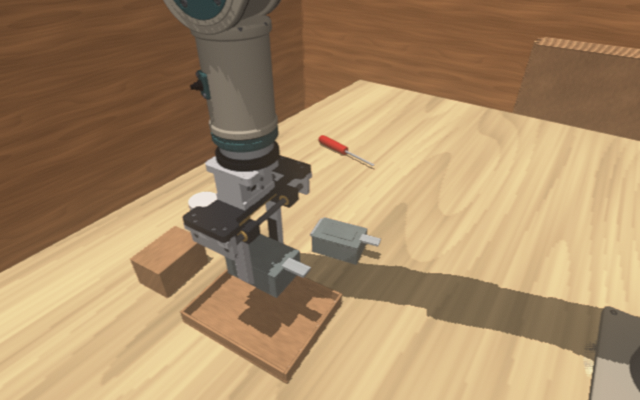

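View pics/t6.png

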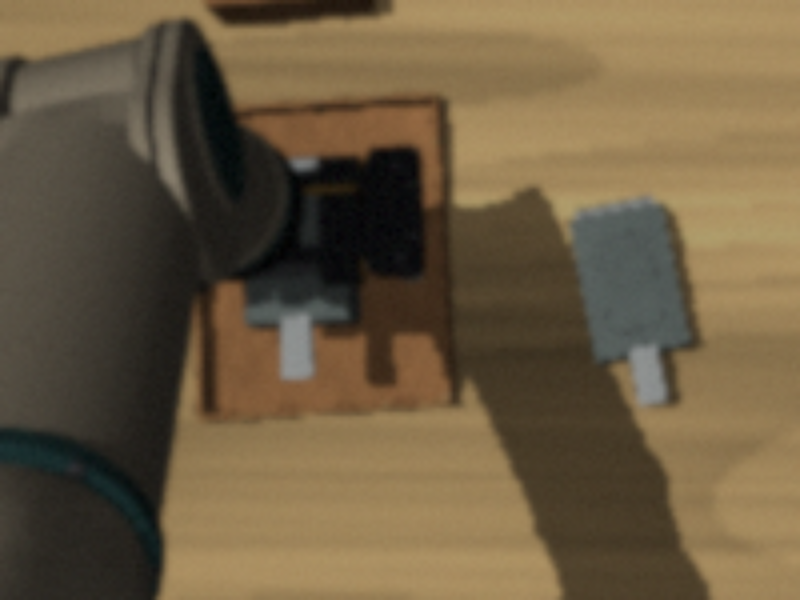

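Request:
drive_tool:
  commands:
    - [[0,12,0,0,0,0,1],[0,30,0,0,0,0,1],[0,48,0,0,0,0,1],[0,64,0,0,0,0,1],[0,74,0,0,0,0,1],[0,80,0,0,0,0,1],[0,84,0,0,0,0,1],[0,86,0,0,0,0,1],[0,87,0,0,0,0,1],[0,87,0,0,0,0,1]]

```text
clock: 13.05
eef_pos: [546.1, 216.1, 13.6]
tcp_rot: [0.025, -0.025, 0.707, -0.706]
ft_force: [-3.8, -1.9, 6.1]
width: 0.636
```

Request:
drive_tool:
  commands:
    - [[0,0,0,0,0,0,0],[0,0,0,0,0,0,-0.4],[0,0,0,0,0,0,-0.7],[0,0,0,0,0,0,-0.7],[0,-10,0,0,0,0,-0.7],[0,-35,0,0,0,0,-0.7],[0,-65,0,0,0,0,-0.7],[0,-95,0,0,0,0,-0.7],[0,-110,0,0,0,0,-0.7],[0,-110,0,0,0,0,0]]

```text
clock: 14.3
eef_pos: [546.5, 216.4, 123.3]
tcp_rot: [0.026, -0.024, 0.707, -0.706]
ft_force: [0.1, -0.5, -0.4]
width: 0.777
```

```bash
python3 - <<'E'
from h import *
cv2.imwrite("pics/s7.png",read_camera("side"))
w=np.radians(10.75);u=np.array([np.cos(w),np.sin(w)])
g=np.array([532.3,21.7])-69*u;print(g)
print(delta([g[0],g[1],110],Rt(10.75)))
E
```

```text
[464.51092256   8.82984152]
[ 95.6  12.2 201.    0.   -6.7  -0. ]
```

View pics/s7.png

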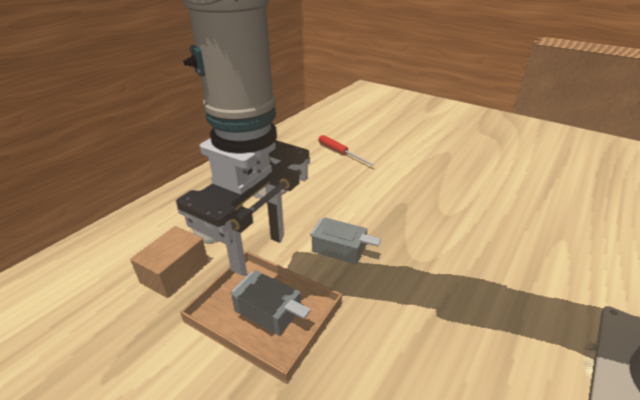

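The stiff case sits in the middle of the tray, shut. Next I move above the tab of the other case.

Request:
drive_tool:
  commands:
    - [[10,0,20,0,0,0,0],[25,2,55,0,-2,0,0],[45,5,95,0,-4,0,0],[65,8,135,0,-6,0,0],[82,10,170,0,-6.7,0,0],[92,12,192,0,-6.7,0,0],[95.5,12,201,0,-6.7,0,0],[95.5,12,201,0,-6.7,0,0],[95.5,12,201,0,-6.7,0,0]]

```text
clock: 15.48
eef_pos: [465.2, 10.1, 110.1]
tcp_rot: [0.067, -0.067, 0.704, -0.704]
ft_force: [0.3, 0.5, 0.2]
width: 0.497
```

```bash
python3 - <<'E'
from h import *
print(pose()[0])
cv2.imwrite("pics/w8.png",read_camera("wrist"))
i=camera_info("wrist")
for q in ([464.5,8.8,44],[456.5,7,44],[532.3,21.7,42]): print(proj(i,q))
print(delta([464.5,8.8,22],Rt(10.75)))
E
```

```text
[465.17338792  10.05599404 110.08887107]
[316.54006026 214.24836185]
[316.87999568 224.50479193]
[316.71087141 120.17298348]
[ 0.9 88.2  1.2  0.   0.1 -0. ]
```

View pics/w8.png

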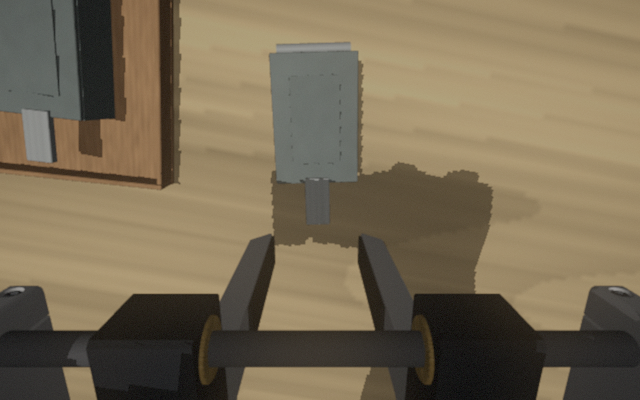

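Request:
drive_tool:
  commands:
    - [[0,30,1,0,0,0,0],[1,60,1,0,0,0,0],[1,80,1,0,0,0,0],[1,88,1,0,0,0,0],[1,88,1,0,0,0,0],[1,88,1,0,0,0,0.6],[1,88,1,0,0,0,1],[1,88,1,0,0,0,1],[1,88,1,0,0,0,1],[1,88,1,0,0,0,1]]

```text
clock: 16.77
eef_pos: [464.1, 8.0, 22.6]
tcp_rot: [0.066, -0.066, 0.704, -0.704]
ft_force: [-1.0, 0.8, 4.6]
width: 0.186
```

Request:
drive_tool:
  commands:
    - [[-0.5,-7,0,0,0,0,1],[-1.2,-14,0,0,0,0,1],[-2.5,-21,0,0,0,0,1],[-4.2,-27.6,0,0,0,0,1],[-6.3,-34.3,0,0,0,0,1],[-8.9,-40.8,0,0,0,0,1],[-8.9,-40.8,0,0,0,0,1]]

```text
clock: 17.65
eef_pos: [472.9, 9.3, 63.5]
tcp_rot: [-0.066, 0.066, -0.704, 0.704]
ft_force: [-0.7, -0.2, -2.0]
width: 0.189
```

Request:
drive_tool:
  commands:
    - [[0,0,0,0,0,0,0.3],[0,0,0,0,0,0,0.3],[0,0,0,0,0,0,0.3],[0,0,0,0,0,0,0.3],[0,0,0,0,0,0,0.3]]

```text
clock: 18.27
eef_pos: [472.7, 9.2, 63.1]
tcp_rot: [-0.066, 0.066, -0.704, 0.704]
ft_force: [0.1, -0.3, -0.0]
width: 0.351
```

```bash
python3 - <<'E'
from h import *
cv2.imwrite("pics/s9.png",cv2.resize(read_camera("side")[150:310,240:460],None,fx=3,fy=3))
print(pose()[0])
E
```

```text
[472.67535314   9.24980423  63.06507079]
```

View pics/s9.png

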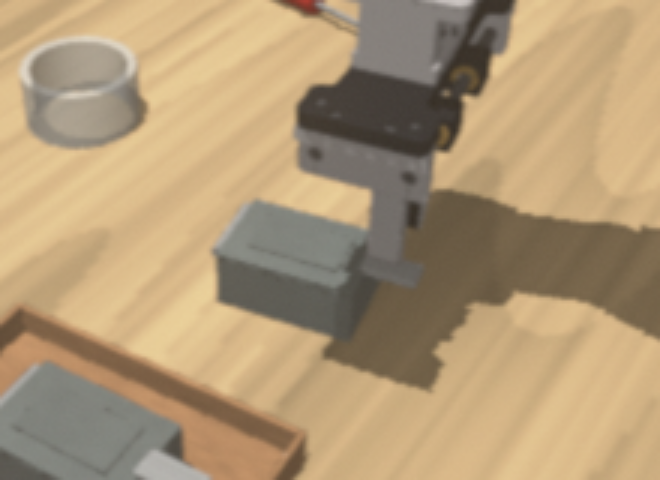

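The lid dropped shut, so this left-hand case is the good one. I'll regrip its tab and swing the lid right back.

Request:
drive_tool:
  commands:
    - [[4,10,0,0,0,0,0.2],[8,28,0,0,0,0,0.2],[9,38,0,0,0,0,0.2],[9,41,0,0,0,0,0.2],[9,41,0,0,0,0,0.2],[9,41,0,0,0,0,1],[9,41,0,0,0,0,1],[9,41,0,0,0,0,1],[9,41,0,0,0,0,1]]

```text
clock: 19.45
eef_pos: [464.1, 7.7, 22.4]
tcp_rot: [-0.066, 0.066, -0.704, 0.704]
ft_force: [-0.1, -0.9, 1.6]
width: 0.189
```

```bash
python3 - <<'E'
import numpy as np
for a in np.arange(0,1.86,.1):
    c,s=np.cos(a),np.sin(a);print(round(a,2),(-(114*(1-c)+3*s)).round(1),(-(114*s-3*(1-c))).round(1))
E
```

```text
0.0 -0.0 -0.0
0.1 -0.9 -11.4
0.2 -2.9 -22.6
0.3 -6.0 -33.6
0.4 -10.2 -44.2
0.5 -15.4 -54.3
0.6 -21.6 -63.8
0.7 -28.7 -72.7
0.8 -36.7 -80.9
0.9 -45.5 -88.2
1.0 -54.9 -94.5
1.1 -65.0 -100.0
1.2 -75.5 -104.3
1.3 -86.4 -107.6
1.4 -97.6 -109.9
1.5 -108.9 -110.9
1.6 -120.3 -110.9
1.7 -131.7 -109.7
1.8 -142.8 -107.3
```

Request:
drive_tool:
  commands:
    - [[-0.9,-11.4,0,0,0,0,1],[-2.9,-22.6,0,0,0,0,1],[-6,-33.6,0,0,0,0,1],[-10.2,-44.2,0,0,0,0,1],[-15.4,-54.3,0,0,0,0,1],[-21.6,-63.8,0,0,0,0,1],[-28.7,-72.7,0,0,0,0,1],[-36.7,-80.9,0,0,0,0,1],[-45.5,-88.2,0,0,0,0,1],[-54.9,-94.5,0,0,0,0,1],[-54.9,-94.5,0,0,0,0,1]]

```text
clock: 20.82
eef_pos: [519.4, 18.0, 117.0]
tcp_rot: [-0.067, 0.065, -0.704, 0.704]
ft_force: [1.9, 0.0, -2.8]
width: 0.185
```

```bash
python3 - <<'E'
from h import *
cv2.imwrite("pics/s10.png",cv2.resize(read_camera("side")[100:310,240:460],None,fx=2.8,fy=2.8))
E
```

```text
(no output)
```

View pics/s10.png

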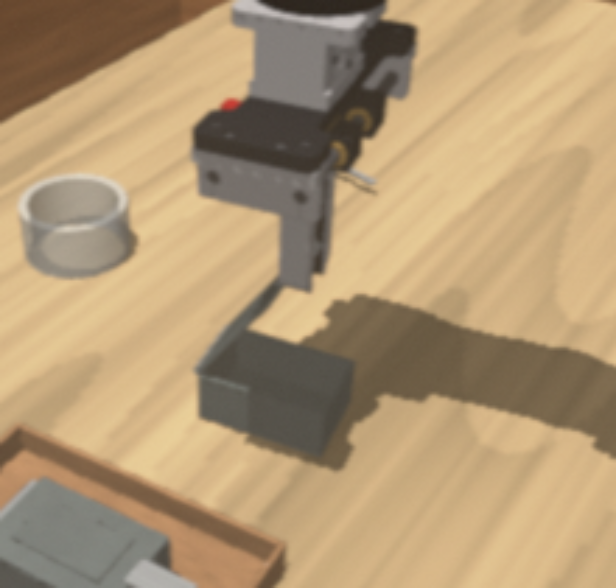

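Request:
drive_tool:
  commands:
    - [[-10.1,-5.5,0,0,0,0,1],[-20.6,-9.8,0,0,0,0,1],[-31.5,-13.1,0,0,0,0,1],[-42.7,-15.4,0,0,0,0,1],[-54,-16.4,0,0,0,0,1],[-65.4,-16.4,0,0,0,0,1],[-76.8,-15.2,0,0,0,0,1],[-88,-12.8,0,0,0,0,1],[-93.4,-11.3,0,0,0,0,1],[-93.4,-11.3,0,0,0,0,1]]

```text
clock: 22.12
eef_pos: [610.0, 35.3, 127.6]
tcp_rot: [-0.066, 0.066, -0.704, 0.704]
ft_force: [-0.4, 0.6, -3.4]
width: 0.186
```

```bash
python3 - <<'E'
from h import *
cv2.imwrite("pics/s11.png",cv2.resize(read_camera("side")[100:310,240:460],None,fx=2.8,fy=2.8))
E
```

```text
(no output)
```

View pics/s11.png

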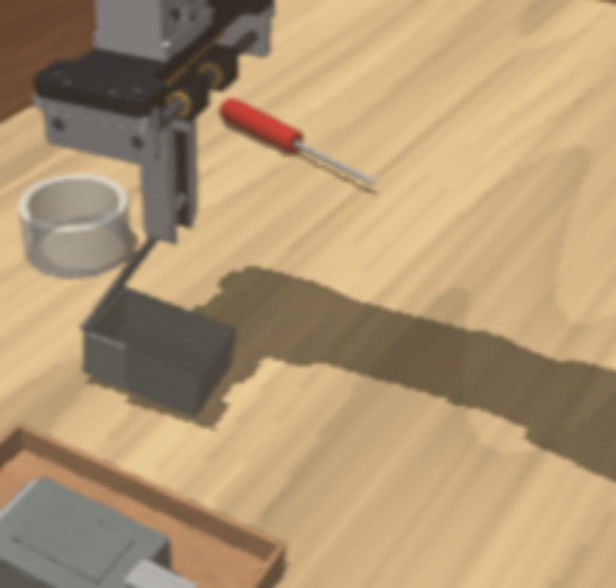

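```bash
python3 - <<'E'
from h import *
cv2.imwrite("pics/t12.png",cv2.resize(read_camera("top")[130:290,220:420],None,fx=4,fy=4,interpolation=cv2.INTER_CUBIC))
print(pose())
E
```

```text
(array([609.74388694,  35.29058938, 128.03064106]), Rotation.from_matrix(array([[-9.82542511e-01,  6.90148507e-04,  1.86036926e-01],
                            [-1.86036861e-01,  1.57986837e-04, -9.82542753e-01],
                            [-7.07491800e-04, -9.99999749e-01, -2.68357220e-05]])), {'clock': 22.225, 'joints': array([-0.20241108,  0.66717507,  0.15973027,  1.71154407, -0.14150204,
        0.77340828, -1.35868105]), 'qd': array([ 0.00058122, -0.00461731, -0.00024241,  0.0032805 ,  0.00072526,
        0.00073187, -0.00065522]), 'tau': array([ 7.42961350e-02, -5.50475335e+01,  3.11226770e+00, -1.64968801e+01,
        1.91920769e-02, -2.18077255e-01, -4.89846541e-03]), 'eef_pos': array([609.74388694,  35.29058938, 128.03064106]), 'tcp_rot': array([ 0.06631109, -0.06581477,  0.70404676, -0.70398112]), 'ft_force': array([-0.29669112,  0.10447023, -2.65108991]), 'torque': array([0.02667822, 0.14602122, 0.00224884]), 'width': 0.1884459872887915})
```

View pics/t12.png

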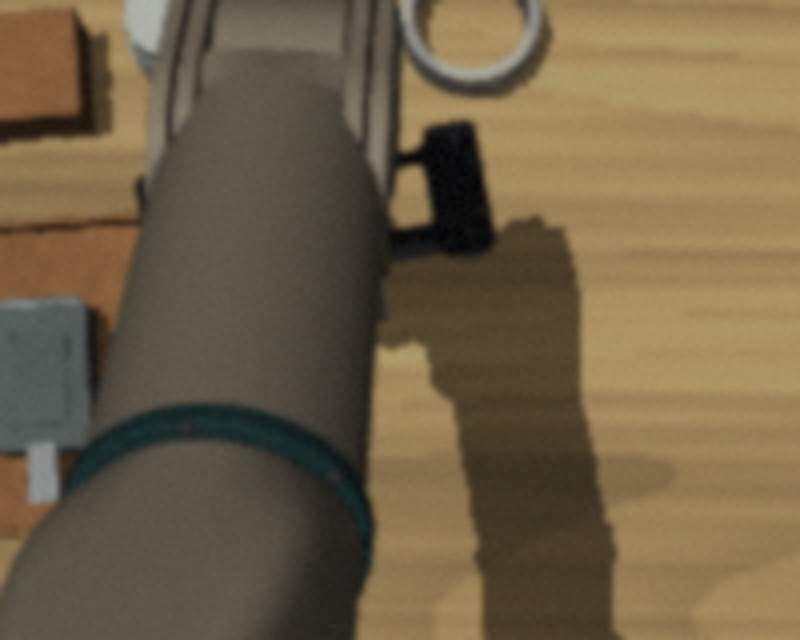

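```bash
python3 - <<'E'
from h import *
j=camera_info("side")
f=lambda q:onz(j,(240+q[0]/2.8,100+q[1]/2.8),0)
a=[f(q) for q in((320,456),(200,418))];b=[f(q) for q in((194,417),(85,374))]
print(np.round(a,1),np.round(b,1))
for p in (a,b): d=p[1]-p[0];print(np.linalg.norm(d),np.degrees(np.arctan2(d[1],d[0])))
w=np.radians(10.75);u=np.array([np.cos(w),np.sin(w)])
print(np.array([532.3,21.7])-45*u+30*np.array([-u[1],u[0]]))
E
```

```text
[[485.8  42.5   0. ]
 [572.3  58.8   0. ]] [[576.3  60.3   0. ]
 [667.8  69.4   0. ]]
88.04404812641005 10.65982620279759
91.97089382363218 5.6794787957022095
[482.49401102  42.77993031]
```

Request:
drive_tool:
  commands:
    - [[0,4,0,0,0,0,1],[0,8,0,0,0,0,1],[2,11,0,0,0,0,1],[10,11.3,0,0,0,0,1],[20,11.3,0,0,0,0,1],[32,11.3,0,0,0,0,1],[44,11.3,0,0,0,0,1],[56,11.3,0,0,0,0,1],[68,11.3,0,0,0,0,1],[80,11.3,0,0,0,0,1],[90,11.3,0,0,0,0,1],[93,11.3,0,0,0,0,1]]

```text
clock: 23.72
eef_pos: [517.7, 17.8, 116.7]
tcp_rot: [0.066, -0.066, 0.704, -0.704]
ft_force: [2.1, 0.8, -1.7]
width: 0.186
```

Request:
drive_tool:
  commands:
    - [[0,0,0,0,0,0,1]]

```text
clock: 23.85
eef_pos: [517.6, 17.8, 116.8]
tcp_rot: [0.066, -0.066, 0.704, -0.704]
ft_force: [-0.3, 0.4, 4.6]
width: 0.191
```

```bash
python3 - <<'E'
from h import *
cv2.imwrite("pics/s13.png",cv2.resize(read_camera("side")[100:310,240:460],None,fx=2.8,fy=2.8))
cv2.imwrite("pics/w13.png",read_camera("wrist"))
print(pose()[2]["torque"])
E
```

```text
[-0.00202328  0.06785748 -0.0029355 ]
```

View pics/s13.png

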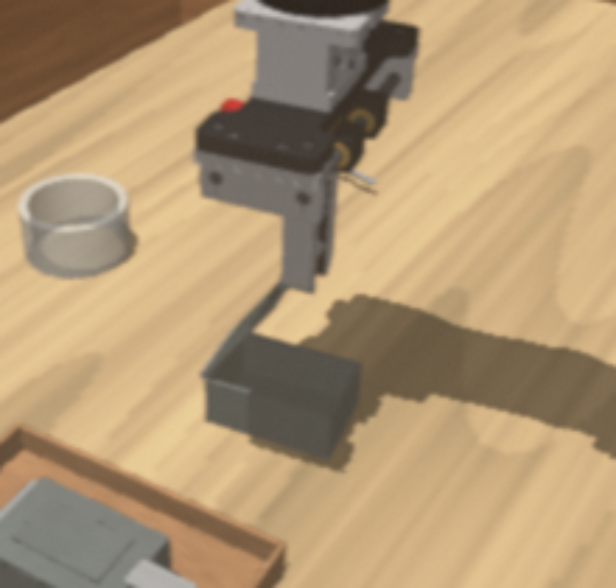

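View pics/w13.png

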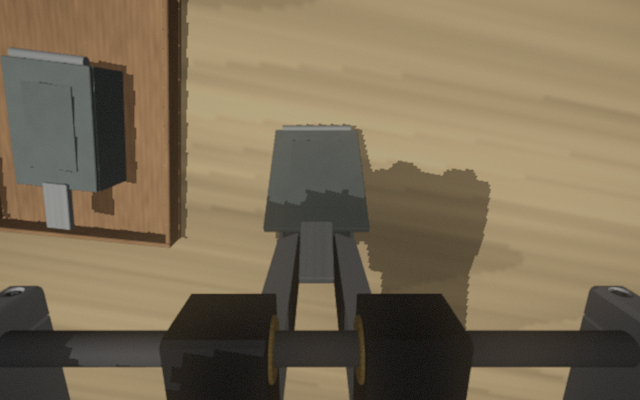

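```bash
python3 - <<'E'
import numpy as np
def T(t,t0=1.0):
    c,s=np.cos(t),np.sin(t);p=t-t0
    return np.array([-114*c+3*s-19*np.sin(p),114*s+3*c-19*np.cos(p)])
for t in np.arange(1.0,1.86,.08):
    d=T(t)-T(1.0);print(round(t,2),-d.round(1),round(-np.degrees(t-1),1))
E
```

```text
1.0 [-0. -0.] -0.0
1.08 [-6.5 -4.5] -4.6
1.16 [-13.3  -8.4] -9.2
1.24 [-20.4 -11.8] -13.8
1.32 [-27.7 -14.6] -18.3
1.4 [-35.3 -16.8] -22.9
1.48 [-42.9 -18.4] -27.5
1.56 [-50.7 -19.4] -32.1
1.64 [-58.6 -19.7] -36.7
1.72 [-66.5 -19.5] -41.3
1.8 [-74.3 -18.6] -45.8
```

Tilting the tool along with the lid this time, half way first.

Request:
drive_tool:
  commands:
    - [[-6.5,-4.5,0,0,0,-4.6,1],[-13.3,-8.4,0,0,0,-9.2,1],[-20.4,-11.8,0,0,0,-13.8,1],[-27.7,-14.6,0,0,0,-18.3,1],[-35.3,-16.8,0,0,0,-22.9,1],[-35.3,-16.8,0,0,0,-22.9,1],[-35.3,-16.8,0,0,0,-22.9,1]]

```text
clock: 24.82
eef_pos: [551.2, 24.2, 133.2]
tcp_rot: [0.077, 0.206, -0.676, 0.703]
ft_force: [-1.1, -1.2, 2.3]
width: 0.185
```

```bash
python3 - <<'E'
from h import *
cv2.imwrite("pics/s14.png",cv2.resize(read_camera("side")[100:310,240:460],None,fx=2.8,fy=2.8))
p,r,s=pose();print(p,r.as_matrix().round(3),s["torque"],s["joints"].round(2))
E
```

```text
[551.30177299  24.18519329 133.22237099] [[-0.904 -0.386  0.186]
 [-0.171 -0.073 -0.983]
 [ 0.393 -0.92  -0.   ]] [-0.15656456  0.35559225 -0.03067967] [-0.22  0.82  0.19  1.46 -0.09  1.28 -1.4 ]
```

View pics/s14.png

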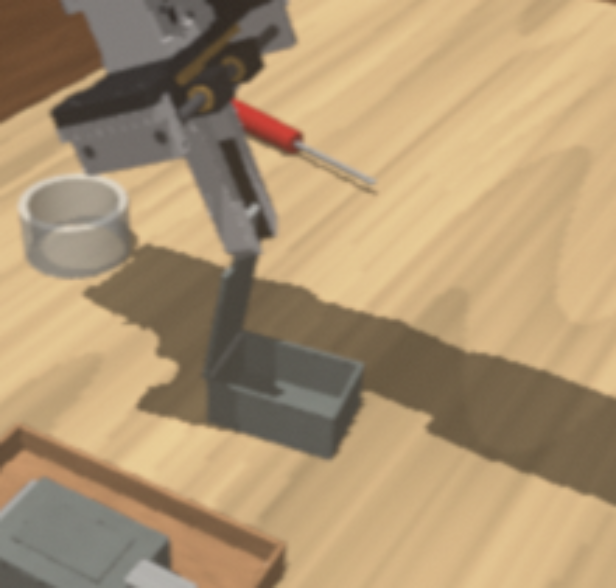

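```bash
python3 - <<'E'
import numpy as np
def T(t,t0=1.0):
    c,s=np.cos(t),np.sin(t);p=t-t0
    return np.array([-114*c+3*s-19*np.sin(p),114*s+3*c-19*np.cos(p)])
a=-.4;p=.4
# tool axes in (casex,z): x=(-cos p, sin p), y=(-sin p,-cos p)
X=np.array([-np.cos(p),np.sin(p)]);Y=np.array([-np.sin(p),-np.cos(p)])
for t in np.arange(1.4,1.9,.07):
    d=T(t)-T(1.4);print(round(t,2),(d@X).round(1),(d@Y).round(1),round(-np.degrees(t-1.4),1))
E
```

```text
1.4 0.0 0.0 -0.0
1.47 -5.6 -3.9 -4.0
1.54 -11.5 -7.5 -8.0
1.61 -17.7 -10.6 -12.0
1.68 -24.0 -13.3 -16.0
1.75 -30.5 -15.5 -20.1
1.82 -37.2 -17.3 -24.1
1.89 -43.9 -18.6 -28.1
```

Request:
drive_tool:
  commands:
    - [[-5.6,-3.9,0,0,0,-4,1],[-11.5,-7.5,0,0,0,-8,1],[-17.7,-10.6,0,0,0,-12,1],[-24,-13.3,0,0,0,-16,1],[-30.5,-15.5,0,0,0,-20,1],[-37.2,-17.3,0,0,0,-24,1],[-37.2,-17.3,0,0,0,-24,1],[-37.2,-17.3,0,0,0,-24,1]]

```text
clock: 25.88
eef_pos: [592.7, 32.2, 133.2]
tcp_rot: [0.22, 0.341, -0.62, 0.672]
ft_force: [-1.2, -0.4, -3.3]
width: 0.186
```

```bash
python3 - <<'E'
from h import *
cv2.imwrite("pics/s15.png",cv2.resize(read_camera("side")[100:310,240:460],None,fx=2.8,fy=2.8))
p,r,s=pose();print(p,r.as_matrix().round(3),s["torque"],s["joints"].round(2))
E
```

```text
[592.75556368  32.17486601 133.64341483] [[-0.671 -0.718  0.186]
 [-0.127 -0.136 -0.983]
 [ 0.73  -0.683 -0.   ]] [ 0.25951954 -1.13535855 -0.01466484] [-0.19  1.19  0.2   0.82 -0.08  1.96 -1.42]
```

View pics/s15.png

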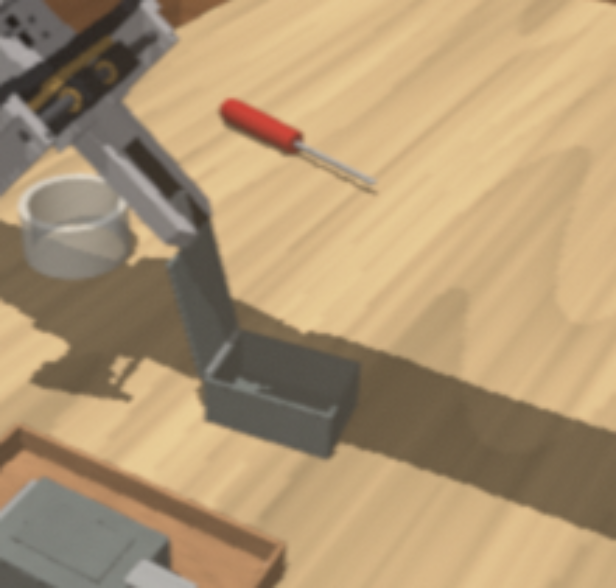

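Request:
drive_tool:
  commands:
    - [[0,0,0,0,0,0,0],[0,0,0,0,0,0,-0.5],[0,0,0,0,0,0,-1],[0,0,0,0,0,0,-1],[0,0,0,0,0,0,-1],[0,0,0,0,0,0,-1],[5,-5,0,0,0,2,-1],[15,-14,0,0,0,6,-1],[27,-26,0,0,0,11,-1],[40,-38,0,0,0,16,-1],[58,-55,0,0,0,20,-1],[75,-70,0,0,0,22,-1]]

```text
clock: 27.42
eef_pos: [592.8, 31.9, 239.3]
tcp_rot: [0.086, 0.215, -0.673, 0.702]
ft_force: [0.5, -0.7, 0.3]
width: 0.999
```

```bash
python3 - <<'E'
from h import *
cv2.imwrite("pics/s16.png",cv2.resize(read_camera("side")[60:310,240:460],None,fx=2.4,fy=2.4))
p,r,s=pose();print(p,r.as_matrix().round(3),s["torque"],s["joints"].round(2))
E
```

```text
[593.90345281  31.74696253 242.82062459] [[-0.895 -0.406  0.186]
 [-0.169 -0.077 -0.983]
 [ 0.414 -0.91   0.001]] [ 0.07078041 -0.44023969 -0.0309812 ] [-0.21  0.79  0.2   1.18 -0.08  1.6  -1.41]
```

View pics/s16.png

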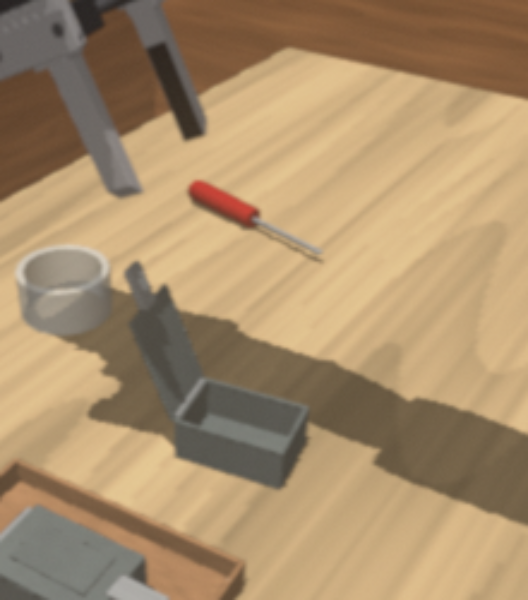

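Request:
drive_tool:
  commands:
    - [[0,-5,25,0,0,0,-1],[0,-10,65,0,0,0,-1],[5,-10,115,0,0,4,-1],[20,-10,165,0,0,8,-1],[40,-10,215,0,0,12,-1],[60,-10,260,0,0,16,-1],[80,-10,300,0,0,20,-1],[90,-10,330,0,0,22,-1],[95,-10,340,0,0,22,-1],[95,-10,340,0,0,22,-1],[95,-10,340,0,0,22,-1]]

```text
clock: 28.85
eef_pos: [576.8, -315.0, 285.4]
tcp_rot: [-0.049, 0.085, -0.703, 0.705]
ft_force: [-0.1, -0.5, -1.1]
width: 1.004
```

```bash
python3 - <<'E'
from h import *
cv2.imwrite("pics/s17.png",read_camera("side"))
cv2.imwrite("pics/t17.png",cv2.resize(read_camera("top")[100:300,170:450],None,fx=2.8,fy=2.8,interpolation=cv2.INTER_CUBIC))
E
```

```text
(no output)
```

View pics/s17.png

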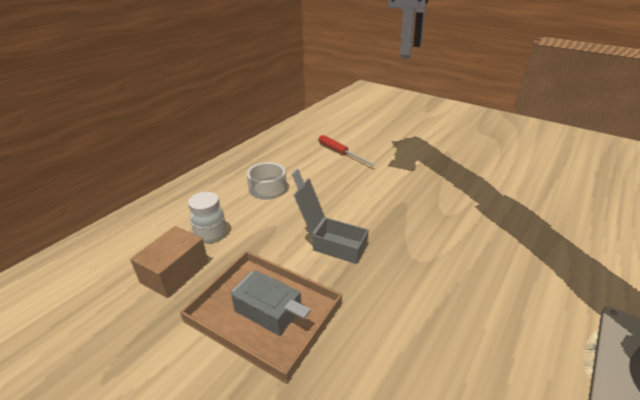

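View pics/t17.png

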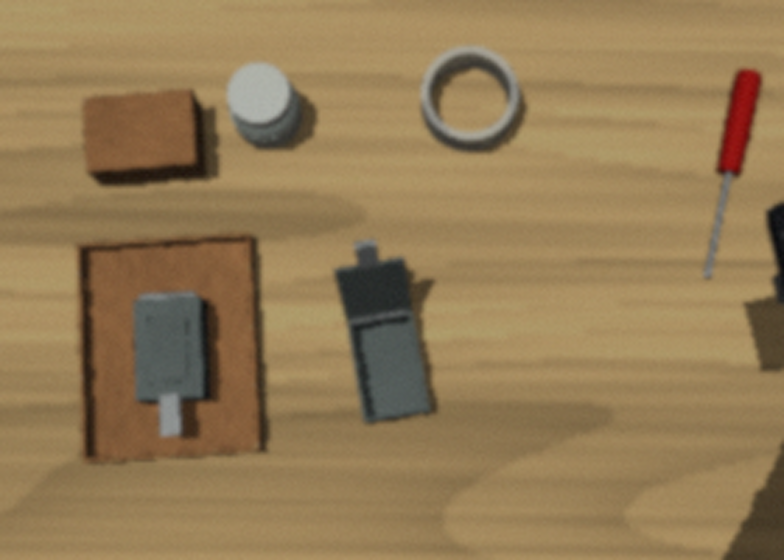

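```bash
python3 - <<'E'
from h import *
i=camera_info("top");f=lambda q,z:onz(i,(170+(q[0]+.5)/2.8-.5,100+(q[1]+.5)/2.8-.5),z).round(1)
print("stiff",f((170,347),46),"good rim",f((391,366),38),[f(q,38) for q in((367,421),(434,411),(350,320),(412,313))])
h=(f((350,320),38)+f((412,313),38))/2
u=np.array([np.cos(.187),np.sin(.187)])
for a in(1.65,1.75,1.85,1.95):
    q=np.append(h[:2]-u*122*np.cos(a),38+122*np.sin(a));px=proj(i,q);print(a,(px-[170,100])*2.8)
print(observe()["clock"])
E
```

```text
stiff [545.8 214.2  46. ] good rim [531.7  18.   38. ] [array([482.8,  38.5,  38. ]), array([492.3, -20.8,  38. ]), array([572.6,  55.3,  38. ]), array([ 5.795e+02, -2.000e-01,  3.800e+01])]
1.65 [373.12557026 285.731428  ]
1.75 [370.66614756 271.42767574]
1.85 [368.32964513 257.71865538]
1.95 [366.14510274 244.77636527]
28.95
```

```bash
python3 -c "
from station import *
print(close_job())"
```

```text
the job is handed in; nothing more can be done
None
```

The right-hand case turned out to be the stiff one: its lid stayed at about 0.5 rad when I let go. The left-hand lid dropped by itself, so that case is the good one. I handed the job in at about 29 s; no verdict is reported.

- **Stiff case:** shut, upright and set down in the tray. The last top view puts it at about (546, 214) mm, against a tray centre of about (546, 216) mm.
- **Good case:** upright about 4 mm from where it started. The position of its tab tip in the top view fits a lid angle of about 1.95 rad, which is the stop.
- **Bystanders and gripper:** the tape, jar, carton and screwdriver look unmoved in the pictures; I did not measure them again. The gripper is open and clear of everything.

One step went wrong and was mended. On the first full lift of the good lid the tab would not turn between the fingers, and the case was dragged about 90 mm. I drew it back by the tab, then tilted the tool along with the lid to finish the swing.

During that swing one wrist joint reached 1.96 rad, close to its 1.98 limit. The largest wrist force I saw in the readouts was about 15 N.

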